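Shut the standards locker and dial its padlock open

TASK

We are closing up the standards locker on the bench: push its drop-down front up until it is fully shut. Then turn the dial of the padlock parked on its roof until the pointer clicks in at the index mark between the shackle legs, pull the lock away from its staple so that the shackle slides fully open, and unhook it. Finish while holding the open lock still in the gripper, dial upward and at least 10 cm above the roof, for me to take; leave the tin on the roof and the things on the bench where they are.

Things in the scene. Friction and masses are not known exactly. Their poses are not given: they have to be found in the camera images.
- locker: Light grey sheet-steel locker fixed to the bench, 165 deep (x), 230 wide (y), 105 mm high; origin: centre of its underside, -x to its front, z up. Flat roof at 105 mm. Where it stands changes. A steel padlock eye stands 23 mm above the roof at the front edge, y = +60 mm, beside one on the front: this hasp stays empty. Vials inside are fixed.
- front (a joint): Opening angle (rad) of the drop-down front, a panel 226 wide, 94 high, 5 mm thick, hinged along its lower edge (x = -85, z = 7 mm in the locker's frame), leaning out to -x: 0 = fully shut, upright, at a solid stop; starts at 0.3 to 0.6. A friction hinge (0.16 N m) keeps it where it is left: 2 to 3 N at the top edge shuts it.
- front_top (a point): On the front's outer face at the top edge (y = -20 mm in the locker's frame), 94 mm from the hinge line; moves with it. A good place to push, fingertips a little below the edge. 8 to 16 mm below the edge a pull strip, 70 mm long along y, stands 7 mm proud of the face.
- staple (a point): Centre of the opening of the parking staple, a 4 mm wire arch on the roof at x = 43, y = -26 mm in the locker's frame; this point is 12 mm above the roof. The arch stands across the locker's x: legs 11 mm either side in y (18 mm free between), top wire 23 to 27 mm above the roof. The padlock's toe leg runs through it along x.
- lock_centre (a point): Centre of the padlock's square steel body, 52 (x) x 50 (y) x 24 mm, lying flat and loose on the roof (this point is 12 mm above it), about 0.23 kg. +x points to the shackle, at the start along the locker's +x within 0.06 rad. The shackle is a U of 7 mm bar at this height, legs at y = +14 (toe) and -14 mm (heel), its bow reaching to x = 59 mm when shut.
- toe (a point): Tip of the toe leg: hidden 2 mm in the body when shut (x = 23.5, y = 14 mm from the lock's centre), at x = 45.5 mm when open. Open, a gap of 19 mm lies between it and the body. To unhook, bring the gap to the staple (29 to 42 mm ahead of the lock's centre, best 36; y = 14) by moving the open lock forward (+x) again, then lift straight up.
- knob (a point): Centre of the dial's round knurled black knob, diameter 25, 16 mm high, 35 mm above the roof on the lock's axis. 8 mm below this point begins the flat dial (diameter 41), so only fingertips reach down beside the knob. Grip it from above at any yaw to turn. To pull and lift the lock its flat sides (y = +-25 mm) hold more firmly. Its x points along the white pointer.
- dial (a joint): Angle (rad) of the white pointer from the index mark on the lock's rim at its +x side, positive anticlockwise seen from above; starts in a click at 1.05 to 3.14, so turn clockwise. 12 even clicks a turn (0.06 N m over each); let go, it settles in the nearest. The shackle is free only in the click at 0 (within 0.08). The lock itself turns along by up to 0.25 rad.
- shackle (a joint): How far the shackle has slid out of the lock (m): 0 shut, 0.022 fully open; friction keeps it where it is: 2 N pulls it out, 6 N pushes it in; blocked after 1 mm unless the dial is at 0. At the start the staple stands 32 to 40 mm ahead of the lock's centre; pulled back (-x), the lock slides until the bow meets the staple (50 mm ahead), then the shackle comes out (72 mm when open).
- tin_mid (a point): Centre of the small tin (40 x 56 x 22 mm) standing loose on the roof's far left corner. Leave it.
- bottle_mid (a point): Centre of the brown reagent bottle (56 mm diameter, 118 mm high) on the bench right of the locker. Leave it.
- loupe_mid (a point): Centre of the black loupe (42 mm diameter, 40 mm high) on the bench right of the locker. Leave it.
Things that resemble listed ones, but are neither listed nor needed, are in the scene too. What is shaped like the part that bears lock_centre but purple is not meant.

How it is judged (in metres and radians):
On the way, in this order (a step that is already met when the one before it is completed fails the run):
1. the locker's front is pushed up fully shut (value of joint front below 0.07 rad), for 0.2 s.
2. the dial is turned to the click at the index mark ((value of joint dial between -0.14 and 0.14 rad or value of joint dial between 6.143 and 6.423 rad or value of joint dial between -6.423 and -6.143 rad)), for 0.2 s.
3. the shackle is pulled fully open (value of joint shackle above 0.018 m), for 0.2 s.
At the end, for the whole second after the job is handed in: The front is shut (within 0.07 rad); the padlock is off the staple, touching nothing of the locker, gripped by the fingers, its shackle out by at least 16 mm, its centre at least 100 mm above the roof (205 mm above the bench), dial up within 0.4 rad, and still (under 30 mm/s) (value of joint front below 0.07 rad and value of joint shackle above 0.016 m and height (world z) of lock_centre above 0.205 m and angle between lock_centre's own z axis and vertical below 0.4 rad and contact force between the fingers and padlock above 1 N and contact force between padlock and locker below 0.1 N and linear speed of padlock below 0.03 m/s); the arm keeps its last pose, push and grip.
It fails at once if the tin, the bottle or the loupe is moved by more than 30 mm (distance of any of tin_mid, bottle_mid, loupe_mid from where it was at the start of the episode above 0.03 m).
It also fails if it takes over 72 s, if anything falls off the work surface, if the arm or the gripper's body presses on something with over 40 N, if the wrist force passes 120 N, or if a joint passes its speed limit or range.

ROBOT

A 6-joint arm with a two-finger parallel gripper is mounted at the origin on a cart in front of the work surface, level with it; the furniture and walls round the work are solid. World frame = base frame: x ahead of the robot, y to its left, z up, the work surface at z = 0. Lengths are in mm, angles in rad, forces in N, time in s.
With the tool pointing down it reaches from about 300 to 775 mm from the base axis. Payload 14.6 kg.
Tool frame: the origin (TCP) lies at the very end of the fingers, on their centre line; the grasp point (between the pads) lies 19 mm behind it; z points along the fingers, y is the line along which they close (so a half turn about z gives the same grasp; the last joint's range is limited). The gripper opens to 94 mm and grips with 3 to 60 N. Pads are 16 mm wide; open, the fingers measure 119 mm over their backs; the gripper's body (75 mm by 177 mm) begins 78 mm behind the grasp point.
Start: joints at [-1.362, 0.3, 1.521, -0, 1.321, -0.067], TCP at [149.767, -529.206, 179.646] pointing down, gripper open.
Joint ranges: [-3.03, 3.03], [-0.79, 2.21], [0.23, 2.52], [-1.04, 4.18], [0, 3.07], [-2.55, 2.55]. Speed limits (rad/s): [2.22, 2.22, 2.57, 3.14, 3.14, 3.14].

INTERFACE

Orientations are given as [roll, pitch, yaw] about the fixed x, y, z axes, in that order (R = Rz(yaw) Ry(pitch) Rx(roll)).
In Python, from cell import manip, eyes, ticket gives the robot as it stands. The module is installed in compiled form; this text tells all that it offers.
- The arm moves only by the tool arm_command, never from a script. Its argument "plan" is a list of rows, each a list of 5 numbers: the opening, from -1 (shut) to 1 (fully open), then the shift along the tool's x, y, z in m, then the turn about the tool's z in rad. In form: [[jaw, dx, dy, dz, roll], ...]. A call has 1 to 20 rows; each row shifts and turns the commanded pose from where the row before left it, along the tool's axes as they then stand; what a row does not reach is not made up. A row lasts 1/8 s, in which the tool goes at most 62.5 mm and 10.7 degrees, less where a joint would pass 70% of its speed; a pose out of reach is approached as far as the arm can. A call is refused whole if a number of a shift passes 0.0625 or a number of a turn 0.188, either way. A call with a gripper value outside its range is refused whole. The fingers move at their own pace and stop on an object; "newtons" is the grip in N (left out, the last holds). Time passes only in rows, so rows that do not move let the fingers close. It gives the time, the measured TCP pose, the force, the opening and the grip force at its end, in the units of the state.
- manip.read_state(): the state, without advancing time (a new reading comes with each control period).
- eyes.camera(name): name is "scene" or "side" or "wrist"; returns a dict with "img" (400x640x3 uint8, blue, green, red), "z_map" (400x640 float32, mm along the optical axis (not along the pixel's ray), 0 where there is no reading), "fx", "fy", "cx", "cy" (pixels), "eye" and "orientation" of the camera in the world. Camera axes: x right, y down, z forward; pixel columns grow to the right and rows downward; lengths in mm; the calibration is good to about 2 mm. The wrist camera is an equidistant fisheye: a pixel r from the principal point sees the ray r / f radians off the axis. A picture is of the moment at which its call begins.
- ticket.sign_off(): hands the job in; it is judged then, once.
The state is a dict: "clock": time; "joints": joint angles; "qd": joint speeds; "effort": joint torques, N m; "eef_pos": TCP position; "eef_rot": TCP orientation; "wrist_force": force on the tool from outside, world axes, zero at the start; "moment": the same for the moment, N m; "finger_gap": finger opening in mm; "finger_force": force on a finger pad.
Only numpy, scipy, OpenCV 4.12 (cv2) and the standard library are available. Lean on these libraries where they do the work, as an engineer would, in place of code of your own. Each camera call takes 0.05 s, during which the arm holds its last target. There are 200 camera calls.

## Working session

There is one attempt and no reset: what is moved stays moved. The work goes in short steps, Python scripts to look and compute and a tool call to move; the robot and the scene stay as the last step left them, time stands still between calls to the robot, and variables do not carry over. Pictures are saved under pics/ and viewed, at most 10 in all, crops included, and the job is handed in when it is done.

Besides the shell and the picture viewer there is one more tool, called by a JSON object that holds its "fn" and its "kwargs". arm_command: Moves the arm, as the interface text tells. Its arguments: {"type":"object","properties":{"plan":{"type":"array"},"newtons":{"type":"number"}},"required":["plan"]}

```bash
mkdir -p pics; cat > h.py <<'E'
import numpy as np, cv2
from scipy.spatial.transform import Rotation as R
from cell import manip, eyes, ticket
def cam(n):
    c=eyes.camera(n); o=np.array(c["orientation"],float)
    c["R"]=o if o.shape==(3,3) else R.from_euler("xyz",o).as_matrix()
    c["eye"]=np.array(c["eye"],float); return c
def rays(c,uv):
    uv=np.atleast_2d(uv).astype(float)
    d=np.c_[(uv[:,0]-c["cx"])/c["fx"],(uv[:,1]-c["cy"])/c["fy"],np.ones(len(uv))]
    return d@c["R"].T
def plane(c,uv,z):
    d=rays(c,uv); return c["eye"]+d*((z-c["eye"][2])/d[:,2])[:,None]
def cloud(c):
    v,u=np.mgrid[0:400,0:640]
    uv=np.c_[u.ravel(),v.ravel()]
    return (c["eye"]+rays(c,uv)*c["z_map"].reshape(-1,1)).reshape(400,640,3)
E
python3 - <<'E'
from h import *
import pickle
for n in("scene","side"):
    c=cam(n); cv2.imwrite(f"pics/{n}0.png",c["img"]); pickle.dump(c,open(n+"0.pkl","wb"))
    print(n,c["eye"],c["orientation"],c["fx"],c["cx"],c["cy"])
print(manip.read_state())
E
```

```text
scene [-21.20838413 363.63927296 723.20012256] [-2.39177162  0.01211594 -1.89982073] 378.7611315858994 324.86747780272117 199.17195027104134
side [-42.72190864 472.35191153 835.66767307] [-2.40350655 -0.00883805 -2.01286609] 474.5327591628468 317.77565350140634 198.63935163738492
{'clock': 0.1, 'joints': array([-1.36164051e+00,  3.00412468e-01,  1.52150557e+00, -1.68954085e-05,
        1.32069195e+00, -6.66218911e-02]), 'qd': array([ 4.92894395e-04, -1.88446962e-03,  5.39246845e-04, -6.16959958e-04,
       -9.45099740e-05,  1.37861210e-03]), 'effort': array([ 4.14485726e-05, -5.32644618e+01, -3.53284657e+01,  7.08971615e-02,
        2.34898907e-02, -6.33384502e-05]), 'eef_pos': array([ 149.69032493, -528.97314716,  179.15044567]), 'eef_rot': array([-3.14057649e+00, -5.13971455e-05,  2.75781868e-01]), 'wrist_force': array([ 0.23200866, -0.67408894,  0.15616457]), 'moment': array([ 0.00638625, -0.00115722,  0.00825465]), 'finger_force': 0.0, 'finger_gap': 94.16324806735602}
```

View pics/scene0.png

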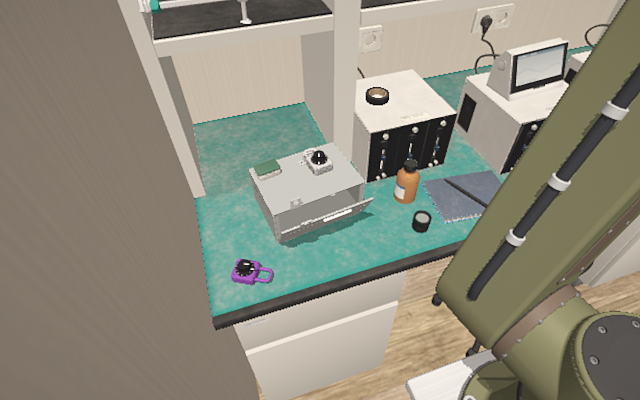

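View pics/side0.png

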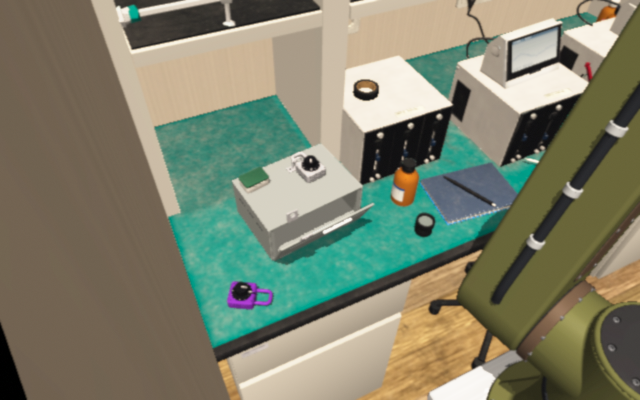

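The scene view shows the locker (roof at about 250–365, 145–205), the lock at (318,160), the tin at (268,167), the front leaning out with its top edge from (285,235) to (370,203), the bottle at (406,185), the loupe at (421,221) and the purple decoy at (250,270). The side view shows the same things.

```bash
python3 - <<'E'
from h import *
import pickle
for n in("scene","side"):
    c=pickle.load(open(n+"0.pkl","rb")); P=cloud(c); ok=c["z_map"]>0
    box=np.zeros((400,640),bool); box[135:270,225:385]=1
    m=ok&box&(abs(P[...,2]-105)<4)
    k,l,s,_=cv2.connectedComponentsWithStats(m.astype(np.uint8)); i=1+np.argmax(s[1:,4]); r=P[l==i]
    rect=cv2.minAreaRect(r[:,:2].astype(np.float32)); print(n,"roof",rect,np.median(r[:,2])); print(cv2.boxPoints(rect).round(1).tolist())
    h=ok&box&(P[...,2]>114)&(P[...,2]<165)
    k,l,s,ce=cv2.connectedComponentsWithStats(h.astype(np.uint8))
    for i in range(1,k):
        if s[i,4]>8:
            q=P[l==i]; print("above",s[i,4],ce[i].round(),q.mean(0).round(1),np.ptp(q,axis=0).round(1),q[:,2].max().round(1))
    # knob top z 43 above roof
    kn=ok&box&(P[...,2]>138)&(P[...,2]<160); q=P[kn]; 
    if len(q): print("knob",cv2.minEnclosingCircle(q[:,:2].astype(np.float32)),len(q),np.median(q[:,2]))
    cr=c["img"][140:250,235:385]; cv2.imwrite(f"pics/{n}c.png",cv2.resize(cr,None,fx=5.3,fy=5.3,interpolation=cv2.INTER_CUBIC)); print(cr.shape)
    # bottle/loupe
    for nm,(a,b,d,e) in dict(bottle=(165,200,395,420),loupe=(208,235,410,436)).items():
        q=P[a:b,d:e].reshape(-1,3); q=q[q[:,2]>15]; print(nm,q.mean(0).round(),q.min(0).round(),q.max(0).round())
E
```

```text
scene roof ((615.4232788085938, 203.63809204101562), (170.03553771972656, 230.3927001953125), 7.3318400382995605) 105.680094535727
[[516.4000244140625, 307.0], [545.7999877929688, 78.5], [714.4000244140625, 100.19999694824219], [685.0, 328.70001220703125]]
above 368 [372. 142.] [639.9  22.4 137.3] [77.  44.8 50.8] 164.9
above 494 [317. 161.] [627.9 169.6 130.4] [87.9 58.6 37.5] 151.6
above 362 [266. 168.] [647.  288.  125.9] [47.  58.6 15.9] 130.3
above 48 [295. 201.] [526.3 252.8 122.8] [ 6.7 23.9 15.5] 130.0
above 9 [307. 221.] [470.5 242.2 114.8] [ 3.1 15.3  2. ] 116.0
knob ((631.395751953125, 86.3272933959961), 91.74330139160156) 250 147.71052327900662
(110, 150, 3)
bottle [550. -34.  67.] [ -21. -125.   15.] [634. 364. 723.]
loupe [444. -23.  45.] [-21. -53.  15.] [474. 364. 723.]
side roof ((617.408935546875, 203.64337158203125), (169.83154296875, 231.2285614013672), 7.629737854003906) 104.28377712391944
[[517.9000244140625, 307.0], [548.5999755859375, 77.80000305175781], [716.9000244140625, 100.30000305175781], [686.2000122070312, 329.5]]
above 452 [368. 141.] [640.3  18.4 135.4] [74.6 62.6 50.3] 164.4
above 603 [308. 166.] [630.9 170.1 129.3] [91.6 58.1 36.4] 150.4
above 454 [253. 178.] [648.9 288.2 124.9] [48.4 59.9 15.9] 130.0
above 52 [291. 213.] [527.6 253.2 122.6] [ 7.5 24.9 15.2] 129.3
knob ((634.9382934570312, 78.35784912109375), 100.1417007446289) 289 146.7711384858153
(110, 150, 3)
bottle [543. -30.  75.] [-43. -84.  17.] [637. 472. 836.]
loupe [449. -25.  40.] [-43. -51.  15.] [478. 472. 836.]
```

View pics/sidec.png

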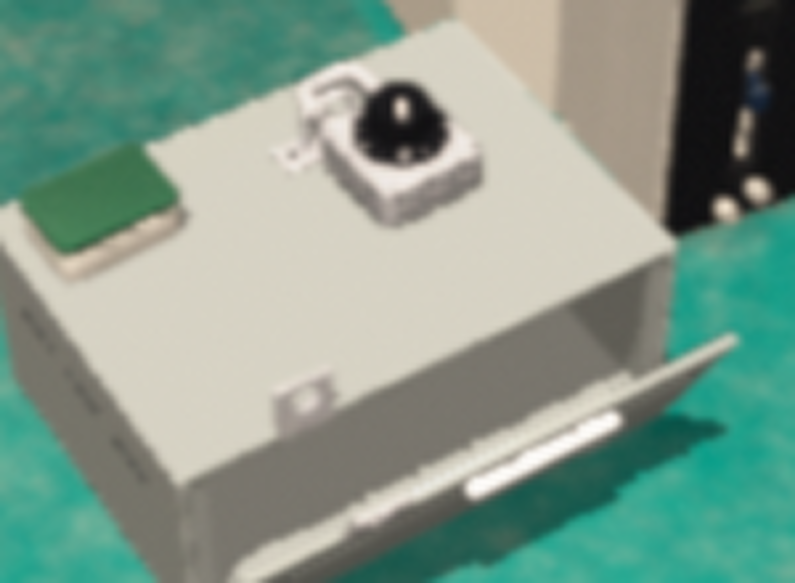

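The crop shows the padlock with its knob at (400,120), the staple wire at (310,130), the empty hasp eye at (305,400) and the pull strip from (470,495) to (620,420) on the leaning front.

```bash
cat >> h.py <<'E'
LC=np.array([616.5,203.6]); LY=0.13
def loc(P):
    d=P[...,:2]-LC; c,s=np.cos(LY),np.sin(LY)
    return np.stack([d[...,0]*c+d[...,1]*s,-d[...,0]*s+d[...,1]*c,P[...,2]],-1)
E
python3 - <<'E'
from h import *
import pickle
for n in("scene","side"):
    c=pickle.load(open(n+"0.pkl","rb")); P=cloud(c); ok=c["z_map"]>0; L=loc(P)
    f=ok&(L[...,0]<-90)&(L[...,0]>-160)&(abs(L[...,1])<105)&(L[...,2]>60)
    q=L[f]; t=q[q[:,2]>np.percentile(q[:,2],92)]; print(n,"front pts",len(q),q.min(0).round(),q.max(0).round(),"top",t.mean(0).round(1), "angle",np.polyfit(q[:,2],q[:,0],1))
    k=ok&(abs(L[...,0])<60)&(abs(L[...,1]+40)<35)&(L[...,2]>141); q=L[k]; print("knobtop local",q.mean(0).round(1),np.ptp(q,axis=0).round(1), "world",P[k].mean(0).round(1))
    # obstacles above 180 in workspace
    o=ok&(P[...,2]>180)&(P[...,0]>350)&(P[...,0]<820)&(P[...,1]>-150)&(P[...,1]<420)
    q=P[o]
    for x in range(350,820,60):
        for y in range(-150,420,80):
            w=q[(q[:,0]>=x)&(q[:,0]<x+60)&(q[:,1]>=y)&(q[:,1]<y+80)]
            if len(w)>4: print(x,y,len(w),w.min(0).round(),w.max(0).round())
E
```

```text
scene front pts 535 [-142. -103.   60.] [-114.  105.  116.] top [-137.    60.3  107.8] angle [ -0.40454291 -91.36622375]
knobtop local [  6.7 -38.6 147.1] [26.5 25.7 10.4] world [628.1 166.2 147.1]
710 -150 546 [ 729. -150.  383.] [747. -70. 418.]
710 -70 963 [727. -70. 180.] [770.  10. 419.]
710 10 2890 [729.  10. 180.] [769.  90. 442.]
710 90 1280 [729.  90. 180.] [770. 170. 442.]
710 170 981 [729. 170. 383.] [770. 250. 420.]
710 250 1167 [729. 250. 384.] [770. 330. 469.]
710 330 1382 [729. 330. 384.] [770. 410. 473.]
710 410 207 [730. 410. 384.] [768. 420. 480.]
770 -70 103 [770. -63. 180.] [790.   9. 418.]
770 10 29 [770.  10. 183.] [819.  90. 429.]
770 90 373 [770.  90. 181.] [820. 170. 428.]
770 170 368 [770. 170. 417.] [820. 250. 420.]
770 250 346 [770. 250. 416.] [820. 329. 420.]
770 330 416 [770. 330. 416.] [820. 410. 419.]
770 410 55 [770. 410. 417.] [820. 420. 419.]
side front pts 520 [-140. -105.   60.] [-114.  105.  115.] top [-136.1   61.3  107. ] angle [ -0.38367428 -92.552729  ]
knobtop local [  8.9 -39.  146.5] [26.2 26.1  9.3] world [630.4 166.1 146.5]
710 -150 196 [ 730. -148.  188.] [769. -70. 401.]
710 -70 694 [729. -69. 180.] [770.  10. 414.]
710 10 3016 [732.  10. 180.] [770.  90. 430.]
710 90 1409 [729.  90. 180.] [770. 170. 431.]
710 170 1133 [730. 170. 379.] [770. 250. 419.]
710 250 1439 [730. 250. 381.] [770. 330. 472.]
710 330 1693 [730. 330. 382.] [770. 410. 473.]
710 410 246 [731. 410. 382.] [770. 420. 480.]
770 -70 117 [770. -67. 180.] [792. -11. 194.]
770 10 158 [770.  74. 181.] [820.  90. 416.]
770 90 286 [770.  90. 180.] [807. 170. 419.]
770 170 516 [770. 170. 414.] [820. 250. 419.]
770 250 516 [770. 250. 414.] [820. 330. 418.]
770 330 623 [770. 330. 414.] [820. 410. 419.]
770 410 79 [771. 410. 414.] [819. 420. 417.]
```

{"fn": "arm_command", "kwargs": {"plan": [[-1, 0.031, -0.039, 0, 0], [-1, 0.031, -0.039, 0, 0], [-1, 0.031, -0.039, 0, 0], [-1, 0.031, -0.039, 0, 0], [-1, 0.031, -0.039, 0, 0], [-1, 0.031, -0.039, 0, 0], [-1, 0.031, -0.039, 0, 0], [-1, 0.031, -0.039, 0, 0], [-1, 0.031, -0.039, 0, 0], [-1, 0.031, -0.039, 0, 0], [-1, 0.031, -0.039, 0, 0], [-1, 0.031, -0.039, 0, 0], [-1, 0.031, -0.039, 0, 0], [-1, 0.031, -0.039, 0, 0], [-1, 0.031, -0.039, 0, 0], [-1, 0, 0, 0, 0.146], [-1, 0, 0, 0, 0]], "newtons": 10}}

```text
clock: 2.22
eef_pos: [437.6, 160.5, 179.2]
eef_rot: [3.141, 0.001, 0.131]
wrist_force: [-0.1, 0.3, 0.9]
finger_gap: 0.8
finger_force: 0.0
```

{"fn": "arm_command", "kwargs": {"plan": [[-1, 0, 0, 0.035, 0], [-1, 0, 0, 0.035, 0], [-1, 0, 0, 0.027, 0], [-1, 0.01, 0, 0, 0], [-1, 0.012, 0, 0, 0], [-1, 0.012, 0, 0, 0], [-1, 0.012, 0, 0, 0], [-1, 0.012, 0, 0, 0], [-1, 0.01, 0, 0, 0], [-1, 0.005, 0, 0, 0], [-1, 0, 0, 0, 0]]}}

```text
clock: 3.6
eef_pos: [510.4, 169.8, 82.5]
eef_rot: [3.142, 0.0, 0.13]
wrist_force: [-0.2, 0.0, 0.2]
finger_gap: 0.9
finger_force: 0.0
```

{"fn": "arm_command", "kwargs": {"plan": [[-1, 0.004, 0, 0, 0], [-1, 0.004, 0, 0, 0], [-1, 0.003, 0, 0, 0]]}}

```text
clock: 3.98
eef_pos: [521.5, 171.2, 82.7]
eef_rot: [-3.142, -0.0, 0.13]
wrist_force: [-0.5, 0.5, -0.4]
finger_gap: 0.5
finger_force: 0.0
```

```bash
python3 - <<'E'
from h import *
c=cam("scene"); P=cloud(c); ok=c["z_map"]>0; L=loc(P)
cv2.imwrite("pics/push.png",cv2.resize(c["img"][100:280,210:450],None,fx=3.3,fy=3.3,interpolation=cv2.INTER_CUBIC))
for a,b in((-105,-70),(30,105)):
    f=ok&(L[...,0]<-80)&(L[...,0]>-160)&(L[...,1]>a)&(L[...,1]<b)&(L[...,2]>50)&(L[...,2]<112); q=L[f]; print(len(q),q.min(0).round() if len(q) else 0)
print(manip.read_state()["wrist_force"])
E
```

```text
129 [-129. -105.   50.]
302 [-140.   30.   50.]
[-0.25853928  0.21603589 -0.4243937 ]
```

View pics/push.png

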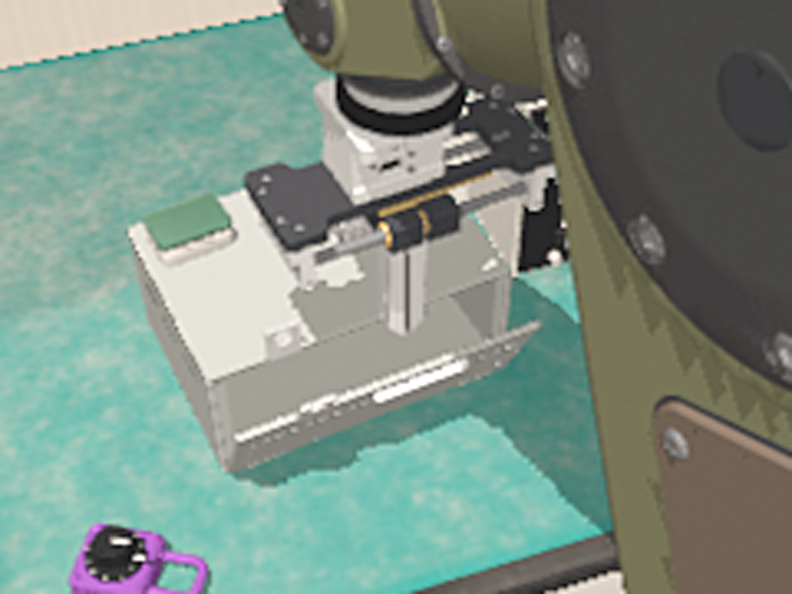

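The fingertip slid over the top edge and is now inside the panel: it shows at (405,330), behind the edge. The front leans further than I estimated, so I'll back out and push from lower down.

{"fn": "arm_command", "kwargs": {"plan": [[-1, 0, 0, -0.035, 0], [-1, 0, 0, -0.035, 0], [-1, -0.045, 0, 0, 0], [-1, -0.045, 0, 0, 0], [-1, 0, 0, 0, 0], [-1, 0, 0, 0, 0]]}}

```text
clock: 4.78
eef_pos: [432.6, 159.7, 153.0]
eef_rot: [-3.141, -0.001, 0.13]
wrist_force: [1.0, 0.2, 0.3]
finger_gap: 0.3
finger_force: 0.0
```

```bash
python3 - <<'E'
from h import *
for n in("scene","side"):
    c=cam(n); P=cloud(c); ok=c["z_map"]>0; L=loc(P)
    for a,b in((-100,-60),(-50,10),(20,45),(75,105)):
        f=ok&(L[...,0]<-88)&(L[...,0]>-170)&(L[...,1]>a)&(L[...,1]<b)&(L[...,2]>20)&(L[...,2]<112); q=L[f]
        if len(q)<5: print(n,a,len(q)); continue
        t=q[q[:,2]>np.percentile(q[:,2],90)]
        print(n,a,len(q),"minx",q[q[:,0].argmin()].round(1),"top",t.mean(0).round(1), "ang",np.arctan2(-t.mean(0)[0]-85,t.mean(0)[2]-7).round(2))
E
```

```text
scene -100 123 minx [-129.1  -97.5   93.6] top [-127.1  -86.4   93.3] ang 0.45
scene -50 231 minx [-132.1  -22.    81. ] top [-126.3  -21.    93.2] ang 0.45
scene 20 98 minx [-128.4   42.1   91.2] top [-125.8   29.1   93. ] ang 0.44
scene 75 127 minx [-129.7   91.6   93.3] top [-126.3   92.1   92.9] ang 0.45
side -100 40 minx [-127.5  -97.2   92.3] top [-125.6  -97.2   92. ] ang 0.45
side -50 200 minx [-130.4  -47.2   81.6] top [-126.   -23.5   92.3] ang 0.45
side 20 82 minx [-127.1   24.6   90.1] top [-125.4   29.6   92.1] ang 0.44
side 75 113 minx [-128.1   99.1   91.7] top [-125.1   91.3   92. ] ang 0.44
```

{"fn": "arm_command", "kwargs": {"plan": [[-1, 0, 0, 0.03, 0], [-1, 0, 0, 0.03, 0], [-1, 0, 0, 0.02, 0], [-1, 0, 0, 0, 0], [-1, 0.015, 0, 0, 0], [-1, 0.015, 0, 0, 0], [-1, 0.012, 0, 0, 0], [-1, 0.008, 0, 0, 0], [-1, 0.008, 0, 0, 0]]}}

```text
clock: 6.0
eef_pos: [489.9, 167.1, 72.8]
eef_rot: [-3.142, -0.0, 0.13]
wrist_force: [-0.1, 0.9, 0.9]
finger_gap: 0.3
finger_force: 0.0
```

```bash
python3 - <<'E'
from h import *
c=cam("scene"); P=cloud(c); ok=c["z_map"]>0; L=loc(P)
print(manip.read_state()["eef_pos"])
for a,b in((-100,-60),(20,45),(75,105)):
    f=ok&(L[...,0]<-88)&(L[...,0]>-170)&(L[...,1]>a)&(L[...,1]<b)&(L[...,2]>20)&(L[...,2]<112); q=L[f]
    t=q[q[:,2]>np.percentile(q[:,2],90)]; print(a,len(q),t.mean(0).round(1))
# finger points
f=ok&(abs(L[...,1]+18)<16)&(L[...,0]>-170)&(L[...,0]<-90)&(L[...,2]>95)&(L[...,2]<140); print("finger",L[f].min(0).round(1),L[f].max(0).round(1))
cv2.imwrite("pics/push2.png",cv2.resize(c["img"][100:280,210:450],None,fx=3.3,fy=3.3,interpolation=cv2.INTER_CUBIC))
E
```

```text
[490.55604643 167.16461366  72.82484968]
-100 140 [-126.1  -84.5   93.1]
20 97 [-126.2   29.3   93.1]
75 126 [-126.    90.8   92.9]
finger [-141.4  -29.8   99.5] [-123.    -5.2  140. ]
```

View pics/push2.png

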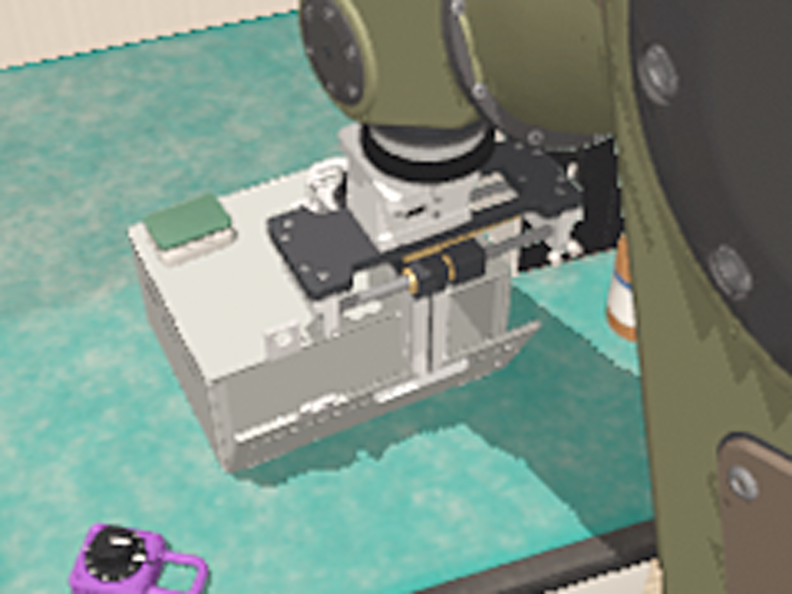

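The picture shows the closed fingers ending at (430,375), right at the panel's top edge, with nothing visible in front of the face. I'll check how high the real tip is.

```bash
python3 - <<'E'
from h import *
c=cam("scene")
def ray_x(u,v,lx):
    d=rays(c,[[u,v]])[0]; e=c["eye"]; le=loc(e); ld=loc(e+d)-le
    return (le+ld*(lx-le[0])/ld[0]).round(1)
for x in(-106,-98,-90): print("first tip",x,ray_x(210+405/3.3,100+333/3.3,x))
for x in(-138,-130,-122): print("now end",x,ray_x(210+430/3.3,100+375/3.3,x))
P=cloud(c);L=loc(P)
for v in range(190,226,2): print(v,[tuple(L[v,u].round().astype(int)) for u in (336,338,340,342,345)])
E
```

```text
first tip -106 [-106.   -19.6  106.5]
first tip -98 [-98.  -23.7  96.8]
first tip -90 [-90.  -27.9  87. ]
now end -138 [-138.   -21.9   95.3]
now end -130 [-130.   -26.3   84.7]
now end -122 [-122.   -30.8   74.1]
190 [(np.int64(-163), np.int64(3), np.int64(203)), (np.int64(-139), np.int64(-14), np.int64(174)), (np.int64(-139), np.int64(-19), np.int64(171)), (np.int64(-139), np.int64(-24), np.int64(169)), (np.int64(-139), np.int64(-31), np.int64(166))]
192 [(np.int64(-138), np.int64(-11), np.int64(169)), (np.int64(-140), np.int64(-14), np.int64(169)), (np.int64(-138), np.int64(-20), np.int64(165)), (np.int64(-139), np.int64(-24), np.int64(164)), (np.int64(-138), np.int64(-31), np.int64(159))]
194 [(np.int64(-139), np.int64(-10), np.int64(163)), (np.int64(-139), np.int64(-15), np.int64(162)), (np.int64(-137), np.int64(-20), np.int64(157)), (np.int64(-140), np.int64(-23), np.int64(159)), (np.int64(-17), np.int64(-102), np.int64(7))]
196 [(np.int64(-138), np.int64(-10), np.int64(157)), (np.int64(-139), np.int64(-15), np.int64(156)), (np.int64(-137), np.int64(-21), np.int64(151)), (np.in
[... 2737 characters left out ...]
4(3))]
220 [(np.int64(-96), np.int64(-34), np.int64(23)), (np.int64(-92), np.int64(-42), np.int64(13)), (np.int64(-84), np.int64(-51), np.int64(0)), (np.int64(-86), np.int64(-56), np.int64(0)), (np.int64(-90), np.int64(-62), np.int64(0))]
222 [(np.int64(-86), np.int64(-39), np.int64(1)), (np.int64(-88), np.int64(-44), np.int64(1)), (np.int64(-89), np.int64(-49), np.int64(-1)), (np.int64(-94), np.int64(-52), np.int64(3)), (np.int64(-95), np.int64(-59), np.int64(0))]
224 [(np.int64(-93), np.int64(-36), np.int64(3)), (np.int64(-94), np.int64(-41), np.int64(0)), (np.int64(-96), np.int64(-45), np.int64(1)), (np.int64(-99), np.int64(-49), np.int64(2)), (np.int64(-101), np.int64(-56), np.int64(0))]
```

{"fn": "arm_command", "kwargs": {"plan": [[-1, -0.03, 0, 0, 0], [-1, -0.01, 0, 0, 0], [-1, 0, 0, 0, 0]]}}

```text
clock: 6.48
eef_pos: [449.9, 162.0, 73.1]
eef_rot: [-3.141, -0.001, 0.13]
wrist_force: [0.5, 0.2, 0.2]
finger_gap: 1.1
finger_force: 0.0
```

```bash
cat >> h.py <<'E'
def tip(n="scene",half=14):
    c=cam(n); P=cloud(c); s=manip.read_state(); p=s["eef_pos"]; t=loc(p); L=loc(P)-t
    m=(c["z_map"]>0)&(abs(L[...,0])<14)&(abs(L[...,1])<half)&(L[...,2]>-25)&(L[...,2]<140)
    q=L[m]; print(n,"gap",round(s["finger_gap"],1),"tcp loc",t.round(1),"rel: n",len(q),"minz",np.sort(q[:,2])[:6].round(1),"x",np.percentile(q[:,0],[2,50,98]).round(1),"y",np.percentile(q[:,1],[2,50,98]).round(1))
    for a in range(-20,140,10):
        w=q[(q[:,2]>=a)&(q[:,2]<a+10)]
        if len(w)>3: print(a,len(w),w[:,:2].min(0).round(),w[:,:2].max(0).round())
    return c
E
python3 -c "
from h import *
tip();tip('side')"
```

```text
scene gap 0.6 tcp loc [-170.1  -19.7   73.1] rel: n 297 minz [25.5 28.1 28.6 28.8 29.5 30. ] x [-11.3  -9.4   5.7] y [-10.1   5.1  13.9]
20 5 [-10.  -6.] [-8.  1.]
30 32 [-11. -10.] [ 4. 14.]
40 41 [-11.  -9.] [ 5. 14.]
50 39 [-11.  -9.] [ 7. 14.]
60 50 [-11. -11.] [ 6. 14.]
70 42 [-11. -10.] [ 6. 14.]
80 49 [-12. -10.] [ 6. 14.]
90 36 [-12. -11.] [ 6. 14.]
side gap 0.7 tcp loc [-170.   -19.7   72.9] rel: n 323 minz [25.2 26.5 26.8 28.8 29.  30.5] x [-9.8 -7.7  8.4] y [-10.7   8.   13.8]
20 5 [-9. -4.] [-6.  3.]
30 43 [-10. -11.] [ 8. 14.]
40 42 [-10. -10.] [10. 14.]
50 50 [-10. -11.] [ 9. 14.]
60 52 [-10. -11.] [10. 14.]
70 54 [-10. -12.] [ 9. 14.]
80 48 [-10. -11.] [ 9. 14.]
90 24 [-10. -10.] [10. 14.]
100 5 [-9. 11.] [-6. 14.]
```

{"fn": "arm_command", "kwargs": {"plan": [[0.3, 0, 0, 0, 0], [0.3, 0, 0, 0, 0], [0.3, 0, 0, 0, 0], [0.3, 0, 0, 0, 0]]}}

```text
clock: 7.08
eef_pos: [449.8, 161.9, 72.6]
eef_rot: [3.142, 0.0, 0.13]
wrist_force: [-0.3, -0.2, 0.7]
finger_gap: 37.2
finger_force: 0.0
```

```bash
python3 -c "
from h import *
tip(half=55);tip('side',55)"
```

```text
scene gap 41.1 tcp loc [-170.7  -19.8   72.6] rel: n 479 minz [26.9 27.2 27.3 27.5 28.5 29.7] x [-11.   -8.3   7. ] y [-28.4 -17.3  42.3]
20 6 [-10. -23.] [ 4. 20.]
30 43 [-10. -29.] [ 8. 32.]
40 57 [-11. -28.] [ 8. 32.]
50 58 [-11. -28.] [ 7. 32.]
60 57 [-11. -29.] [ 8. 32.]
70 62 [-11. -29.] [ 9. 32.]
80 65 [-11. -28.] [ 7. 33.]
90 54 [-11. -29.] [ 7. 32.]
100 27 [-10. -29.] [ 9. 32.]
110 13 [-11. -26.] [  9. -18.]
120 21 [-12. -20.] [ 2. 43.]
130 16 [-14. -20.] [-2. 43.]
side gap 45.0 tcp loc [-170.7  -19.8   72.6] rel: n 539 minz [25.  25.1 26.4 26.4 26.5 26.9] x [-10.3  -6.5   9.4] y [-30.5 -19.4  43.2]
20 20 [ -9. -29.] [ 9. 29.]
30 49 [-10. -29.] [10. 34.]
40 70 [-10. -32.] [10. 34.]
50 70 [ -9. -31.] [10. 34.]
60 71 [-10. -31.] [10. 34.]
70 70 [-10. -30.] [11. 35.]
80 65 [ -9. -32.] [ 8. 34.]
90 50 [-10. -31.] [ 9. 34.]
100 25 [-10. -32.] [10. 34.]
110 15 [ -6. -22.] [ 7. 44.]
120 20 [-12. -23.] [-1. 45.]
130 14 [-14. -22.] [-7. 45.]
```

The real fingertips are about 26 mm above the reported TCP, both closed and open, so I'll add 26 mm to TCP z from here on. Pushing again with the tip at about z = 80.

{"fn": "arm_command", "kwargs": {"plan": [[-1, 0, 0, 0.019, 0], [-1, 0, 0, 0, 0], [-1, 0, 0, 0, 0], [-1, 0, 0, 0, 0], [-1, 0.012, 0, 0, 0], [-1, 0.012, 0, 0, 0], [-1, 0.01, 0, 0, 0], [-1, 0.01, 0, 0, 0], [-1, 0.01, 0, 0, 0], [-1, 0.006, 0, 0, 0], [-1, 0, 0, 0, 0]]}}

```text
clock: 8.55
eef_pos: [509.8, 169.7, 53.5]
eef_rot: [-3.142, -0.0, 0.13]
wrist_force: [-1.3, -0.0, 0.0]
finger_gap: 0.6
finger_force: 0.0
```

{"fn": "arm_command", "kwargs": {"plan": [[-1, 0.003, 0, 0, 0], [-1, 0.003, 0, 0, 0], [-1, 0.003, 0, 0, 0], [-1, 0, 0, 0, 0]]}}

```text
clock: 9.05
eef_pos: [515.2, 170.4, 53.6]
eef_rot: [3.141, 0.008, 0.13]
wrist_force: [-26.7, -3.5, 18.3]
finger_gap: 0.7
finger_force: 13.4
```

```bash
cat >> h.py <<'E'
def front(n="scene"):
    c=cam(n); P=cloud(c); L=loc(P)
    for a,b in((20,45),(75,105)):
        f=(c["z_map"]>0)&(L[...,0]<-84)&(L[...,0]>-170)&(L[...,1]>a)&(L[...,1]<b)&(L[...,2]>60)&(L[...,2]<103); q=L[f]
        print(n,a,len(q),q.min(0).round(1) if len(q) else 0)
E
python3 -c "
from h import *
front();front('side')"
```

```text
scene 20 138 [-90.3  20.2  60.1]
scene 75 181 [-90.9  75.2  60.1]
side 20 146 [-89.6  20.4  60.1]
side 75 186 [-89.2  75.   60.2]
```

{"fn": "arm_command", "kwargs": {"plan": [[-1, -0.015, 0, 0, 0], [-1, -0.015, 0, 0, 0], [0.2, 0, 0, -0.045, 0], [0.2, 0, 0, -0.05, 0], [0.2, 0, 0, -0.05, 0], [0.2, 0.048, 0.01, 0, 0], [0.2, 0.048, 0.01, 0, 0], [0.2, 0, 0, 0, 0], [0.2, 0, 0, 0, 0]]}}

```text
clock: 10.28
eef_pos: [585.9, 159.6, 198.4]
eef_rot: [-3.142, 0.0, 0.13]
wrist_force: [-0.4, -0.1, 0.3]
finger_gap: 56.2
finger_force: 0.0
```

```bash
python3 - <<'E'
from h import *
front()
for n in ("wrist","side"):
    c=cam(n); import pickle; pickle.dump(c,open(n+"1.pkl","wb")); 
    print(n,c["eye"],c["orientation"],c["fx"],c["cx"],c["cy"])
    if n=="wrist": cv2.imwrite("pics/wrist1.png",c["img"])
E
```

```text
scene 20 139 [-91.8  20.7  60.7]
scene 75 180 [-91.3  75.1  60.3]
wrist [657.87103099 168.44102395 404.94572462] [ 2.88801737e+00  1.87502364e-04 -1.44163754e+00] 309.70691628693146 319.4326577072758 200.61010396937638
side [-42.72190864 472.35191153 835.66767307] [-2.40350655 -0.00883805 -2.01286609] 474.5327591628468 317.77565350140634 198.63935163738492
```

View pics/wrist1.png

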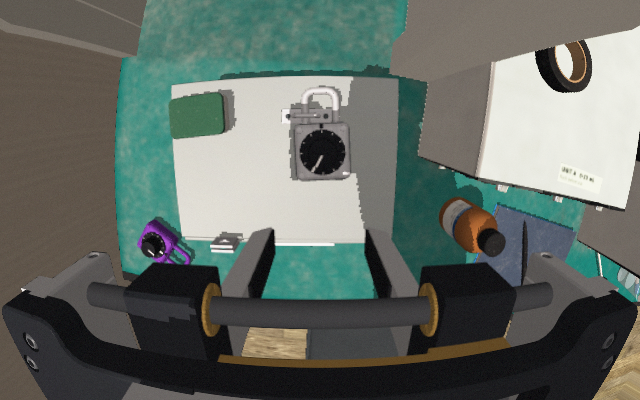

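```bash
cat >> h.py <<'E'
def fplane(c,uv,z):
    uv=np.atleast_2d(uv).astype(float); a=(uv[:,0]-c["cx"])/c["fx"]; b=(uv[:,1]-c["cy"])/c["fy"]
    r=np.hypot(a,b)+1e-9; d=np.c_[np.sin(r)*a/r,np.sin(r)*b/r,np.cos(r)]@c["R"].T
    return c["eye"]+d*((z-c["eye"][2])/d[:,2])[:,None]
def lockview(name,u0=280,v0=75,w=80,h=115):
    """rectified top view at z=140, 4px/mm not needed: plain crop + black disc / pointer numbers"""
    c=cam("wrist"); g=c["img"][v0:v0+h,u0:u0+w].astype(int)
    cv2.imwrite(name,cv2.resize(c["img"][v0:v0+h,u0:u0+w],None,fx=5,fy=5,interpolation=cv2.INTER_CUBIC))
    return c
E
python3 - <<'E'
from h import *
c=lockview("pics/lock1.png"); print(c["img"][120:186:3,300:346:3].max(-1))
im=c["img"].max(-1); m=np.zeros_like(im); m[110:190,285:360]=(im[110:190,285:360]<60)
k,l,s,ce=cv2.connectedComponentsWithStats(m)
for i in range(1,k):
    if s[i,4]>30: print(s[i],ce[i])
i=1+np.argmax(s[1:,4]); cn=max(cv2.findContours((l==i).astype(np.uint8),0,1)[0],key=len); (cc,r)=cv2.minEnclosingCircle(cn); print(cc,r)
for z in(129,132,148): print(z,fplane(c,[cc],z), loc(fplane(c,[cc],z)))
# staple
d=fplane(c,[[321,126],[cc[0],cc[1]]],130); print("index dir",np.arctan2(*(d[0]-d[1])[[1,0]])-LY)
E
```

```text
[[143 128 143 112 146 143 144 142 142 142 143 111 134 116 121 119]
 [108 123 138 100 110  96 100  69  94  88  88  93  98 107 107 114]
 [132 134 135 136 130 137 129  21 138 143 142 137 134 142 148 140]
 [155 146 148 142 138 133 115  88  97 127 146 142 139 149 149 145]
 [137 147 153 147  60  21  19 120  25  26  26  69 139 154 147 142]
 [142 146 132  27  39  26  21  24  18  28  24  37  37 145 145 145]
 [143 138  21  25  24  20  21  18  20  23  18  19  20  20 145 141]
 [145  27  22  20  18  16  20  23  22  25  11  25  17  77  88 139]
 [127  27  23  21  19  20  21  18  21  27  23  19  23  21  22 135]
 [ 85  20  23  17  21  25  23  18  19  19  23  27  17  22  21 123]
 [ 36  20  21  14  22  19  20  22  21  19  24  25  18  25  25 124]
 [125  50  22  21  21  20  15  22  25  16  22  21  19  21  24  88]
 [ 66  21  24  20  21  18  19 173  17  20  18  19  17  23  24 118]
 [103  21  20  19  21  18  79  96  19  21  22  17  13  22  22 128]
 [137  27  33  18  19  19 164  27  21  19  20  20  19  33  77 140]
 [137 114  20  21  22  92 110  23  19  17  22  22  16  21 141 138]
 [134 141  91  21  89  98  15  18  19  20  17  67  16 126 143 139]
 [134 145 145 112 177  28  23  24  21  21  21  54 139 137 142 150]
 [152 146 145 147 145 113  97  50  65  99 120 146 134 136 151 217]
 [141 138 133 132 131 124 127 120 119 121 123 116 114 115 119 111]
 [179 125 120 113 139 138 169 168 173 174 183 182 166 169 178 213]
 [216 216 216 214 217 215 217 215 214 213 215 212 214 213 214 213]]
[ 300  130   45   45 1462] [322.28112175 151.42954856]
(322.1499938964844, 151.9250030517578) 22.639190673828125
129 [[631.73660306 162.74795669 129.        ]] [[  9.81221538 -42.48251341 129.        ]]
132 [[632.01888734 162.81057852 132.        ]] [[ 10.10023564 -42.45701366 132.        ]]
148 [[633.52440349 163.14456163 148.        ]] [[ 11.6363437  -42.32101503 148.        ]]
index dir 0.044171926387721716
```

View pics/lock1.png

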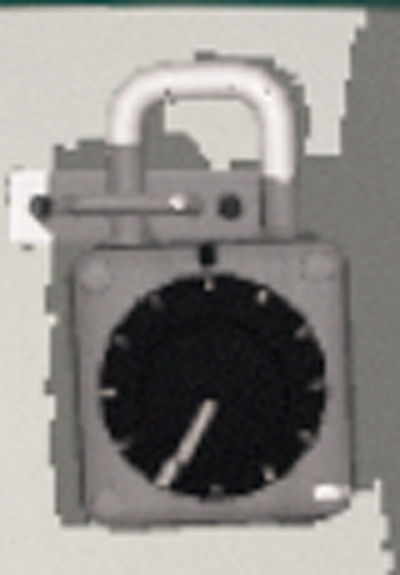

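The crop shows the index mark at (207,255), the knob centre at (212,388) and the pointer tip at (165,480). The dial therefore reads about 150° (2.62 rad). The toe leg passes through the staple at (125,205).

{"fn": "arm_command", "kwargs": {"plan": [[0.1, 0.023, 0.0007, 0, 0], [0.1, 0.023, 0.0006, 0, 0], [0.1, 0, 0, 0.02, -0.185], [0.1, 0, 0, 0.02, -0.185], [0.1, 0, 0, 0.01, -0.185], [0.1, 0, 0, 0.01, -0.185], [0.1, 0, 0, 0.015, 0], [0.1, 0, 0, 0.014, 0], [0.1, 0, 0, 0, 0], [0.1, 0, 0, 0, 0]], "newtons": 20}}

```text
clock: 11.72
eef_pos: [632.2, 164.2, 110.1]
eef_rot: [3.141, -0.001, 0.869]
wrist_force: [0.6, -0.6, 0.9]
finger_gap: 51.3
finger_force: 0.0
```

```bash
python3 -c "
from h import *
p=manip.read_state()['eef_pos'];print(loc(p))
for n in('scene','side'):
    c=cam(n);L=loc(cloud(c));t=loc(p)
    m=(c['z_map']>0)&(np.hypot(L[...,0]-t[0],L[...,1]-t[1])<16)&(L[...,2]>140)&(L[...,2]<151);print(n,m.sum(),L[m].mean(0))
    m=(c['z_map']>0)&(np.hypot(L[...,0]-t[0],L[...,1]-t[1])<42)&(np.hypot(L[...,0]-t[0],L[...,1]-t[1])>22)&(L[...,2]>133)&(L[...,2]<151);q=L[m];print(len(q),np.sort(q[:,2])[:8].round(),q.min(0).round(),q.max(0).round())
c=cam('wrist');cv2.imwrite('pics/w2.png',c['img'])
"
```

```text
[ 10.50007902 -41.06682386 110.09804894]
scene 58 [  5.02565554 -42.47604096 146.94377793]
60 [134. 137. 137. 137. 138. 139. 139. 139.] [-22. -72. 134.] [ 41.  -6. 151.]
side 39 [  4.78189037 -44.394865   146.29946674]
35 [134. 134. 137. 139. 139. 140. 141. 141.] [-21. -74. 134.] [ 41.  -6. 151.]
```

View pics/w2.png

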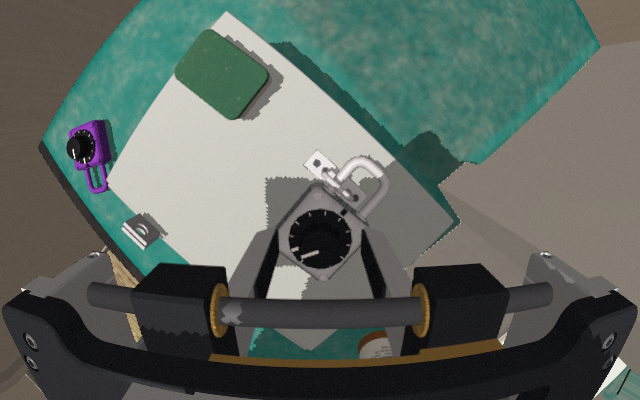

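The knob at (320,238) sits midway between the fingertips, which are at about 275 and 368. Closing and turning clockwise.

{"fn": "arm_command", "kwargs": {"plan": [[-1, 0, 0, 0, 0], [-1, 0, 0, 0, 0], [-1, 0, 0, 0, 0], [-1, 0, 0, 0, 0], [-1, 0, 0, 0, 0], [-1, 0, 0, 0, 0]], "newtons": 20}}

```text
clock: 12.62
eef_pos: [632.0, 164.2, 109.7]
eef_rot: [3.142, -0.0, 0.87]
wrist_force: [0.3, -0.1, 1.1]
finger_gap: 24.3
finger_force: 20.0
```

{"fn": "arm_command", "kwargs": {"plan": [[-1, 0, 0, 0, 0.18], [-1, 0, 0, 0, 0.18], [-1, 0, 0, 0, 0.18], [-1, 0, 0, 0, 0.18], [-1, 0, 0, 0, 0.18], [-1, 0, 0, 0, 0.18], [-1, 0, 0, 0, 0.18], [-1, 0, 0, 0, 0.18], [-1, 0, 0, 0, 0], [0.0, 0, 0, 0, 0], [0.0, 0, 0, 0, 0], [0.0, 0, 0, 0, 0], [0.0, 0, 0, -0.012, 0], [0.0, 0, 0, -0.012, 0], [0.0, 0, 0, 0, -0.18], [0.0, 0, 0, 0, -0.18], [0.0, 0, 0, 0, -0.18], [0.0, 0, 0, 0, -0.18]]}}

```text
clock: 14.88
eef_pos: [632.3, 164.2, 134.8]
eef_rot: [-3.142, -0.001, 0.156]
wrist_force: [0.2, -0.6, 0.3]
finger_gap: 46.8
finger_force: 0.0
```

```bash
cat >> h.py <<'E'
def pointer(name=None):
    """dial disc centre, white pointer, red/dark index not needed; prints lock yaw from body sides"""
    c=cam("wrist"); im=c["img"]; g=im.max(-1)
    y=manip.read_state()["eef_rot"][2]
    if name: cv2.imwrite(name,cv2.resize(im[130:330,220:420],None,fx=3,fy=3,interpolation=cv2.INTER_CUBIC))
    return c
E
python3 -c "
from h import *
pointer('pics/w3.png');print(manip.read_state()['eef_pos'],manip.read_state()['eef_rot'])"
```

```text
[632.27539759 164.24114383 134.73829967] [-3.14152723e+00 -1.08878705e-03  1.65151855e-01]
```

View pics/w3.png

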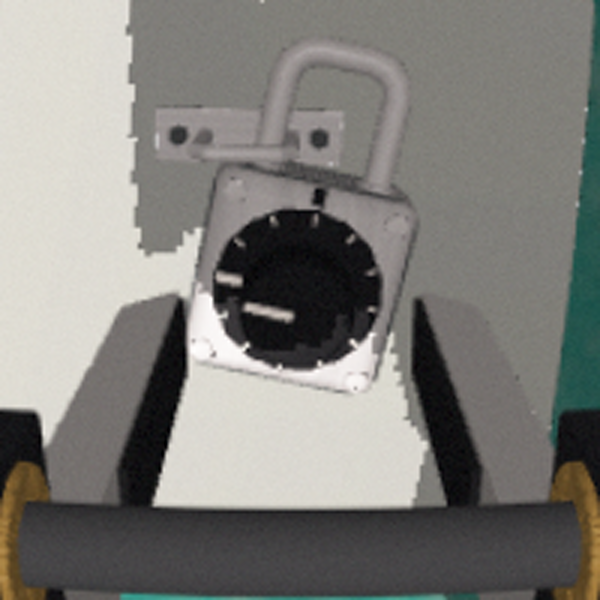

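The crop shows the lock turned about 13° clockwise, with the index mark at (319,197), the dial centre at (298,290) and the dial pointer at (230,280). The dial is now at about 90°, so one more pass of about 1.6 rad is needed.

{"fn": "arm_command", "kwargs": {"plan": [[0.0, 0, 0, 0, -0.145], [0.0, 0, 0, 0, -0.145], [0.0, 0, 0, 0, -0.145], [0.0, 0, 0, 0.008, -0.145], [0.0, 0, 0, 0.016, 0], [0, 0, 0, 0, 0], [-1, 0, 0, 0, 0], [-1, 0, 0, 0, 0], [-1, 0, 0, 0, 0], [-1, 0, 0, 0, 0], [-1, 0, 0, 0, 0]]}}

```text
clock: 16.3
eef_pos: [632.2, 164.3, 110.0]
eef_rot: [3.141, -0.001, 0.73]
wrist_force: [-0.2, 0.5, 3.9]
finger_gap: 24.4
finger_force: 20.0
```

{"fn": "arm_command", "kwargs": {"plan": [[-1, 0, 0, 0, 0.18], [-1, 0, 0, 0, 0.18], [-1, 0, 0, 0, 0.18], [-1, 0, 0, 0, 0.18], [-1, 0, 0, 0, 0.18], [-1, 0, 0, 0, 0.18], [-1, 0, 0, 0, 0.18], [-1, 0, 0, 0, 0.18], [-1, 0, 0, 0, 0.18], [-1, 0, 0, 0, 0], [0.0, 0, 0, 0, 0], [0.0, 0, 0, 0, 0], [0.0, 0, 0, 0, 0], [0.0, 0, 0, -0.012, 0], [0.0, 0, 0, -0.012, 0], [0.0, 0, 0, 0, -0.17], [0.0, 0, 0, 0, -0.17], [0.0, 0, 0, 0, -0.17], [0.0, 0, 0, 0, -0.17], [0.0, 0, 0, 0, 0]]}}

```text
clock: 18.8
eef_pos: [635.2, 140.0, 133.5]
eef_rot: [-3.111, 0.007, -0.166]
wrist_force: [-0.0, 0.1, 0.3]
finger_gap: 47.3
finger_force: 0.0
```

```bash
python3 -c "
from h import *
pointer('pics/w4.png');print(manip.read_state()['eef_pos'],manip.read_state()['eef_rot'],loc(manip.read_state()['eef_pos']))"
```

```text
[635.13703624 140.01552208 133.34312991] [-3.11114592  0.00773731 -0.16890098] [ 10.23705567 -65.46394155 133.34312991]
```

View pics/w4.png

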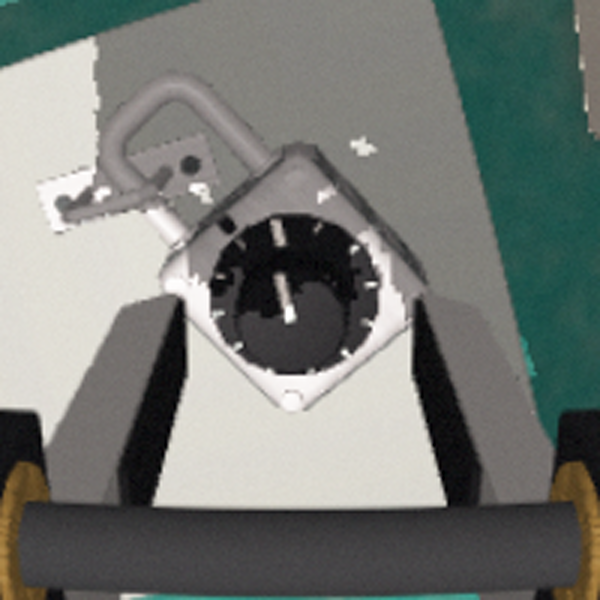

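The crop shows that the second pass ran into a wrist joint limit (yaw below −0.72). The lock was dragged and now points about 46° left in the image, with the index at (228,225), the dial centre at (295,290) and the dial pointer at (279,232). The dial is at about −30°. I'll rise, straighten the tool and measure numerically from here.

{"fn": "arm_command", "kwargs": {"plan": [[0.1, 0, 0, -0.03, 0], [0.1, 0, 0, -0.03, 0], [0.1, 0, 0, -0.01, -0.15], [0.1, 0, 0, 0, -0.15], [0.1, -0.03, -0.02, 0, 0], [0.1, 0, 0, 0, 0], [0.1, 0, 0, 0, 0]]}}

```text
clock: 19.73
eef_pos: [603.2, 153.5, 203.6]
eef_rot: [-3.11, -0.002, 0.133]
wrist_force: [-0.3, -0.4, -0.4]
finger_gap: 51.8
finger_force: 0.0
```

```bash
cat >> h.py <<'E'
def fcloud(c):
    v,u=np.mgrid[0:400,0:640]; a=(u-c["cx"])/c["fx"]; b=(v-c["cy"])/c["fy"]; r=np.hypot(a,b)+1e-9
    k=np.where(r<1.4,np.tan(np.minimum(r,1.4)),0)/r
    d=np.stack([a*k,b*k,np.ones_like(a)],-1)*c["z_map"][...,None]
    return c["eye"]+d@c["R"].T
def lock(verb=True,near=(10,-45),R0=60):
    s=manip.read_state(); c=cam("wrist"); P=fcloud(c); L=loc(P); ok=c["z_map"]>0; g=c["img"].max(-1).astype(int)
    dist=np.hypot(L[...,0]-near[0],L[...,1]-near[1])
    roof=L[...,2][ok&(dist<R0+60)]; h=np.histogram(roof,np.arange(60,180,2)); zr=h[1][h[0].argmax()]+1
    kn=ok&(dist<R0)&(L[...,2]>zr+37)&(L[...,2]<zr+48)
    k,l,st,_=cv2.connectedComponentsWithStats(kn.astype(np.uint8)); 
    best=None
    for i in range(1,k):
        q=L[l==i]
        if st[i,4]>40 and np.ptp(q[:,0])<33 and g[l==i].mean()<90: best=q if best is None or len(q)>len(best) else best
    kc=best[best[:,2]>zr+40]; kc=cv2.minEnclosingCircle(kc[:,:2].astype(np.float32))
    K=np.array(kc[0]); rr=np.hypot(L[...,0]-K[0],L[...,1]-K[1])
    bd=ok&(rr<38)&(abs(L[...,2]-zr-23)<4); q=L[bd]
    rect=cv2.minAreaRect(q[:,:2].astype(np.float32))
    print("tcp",loc(s["eef_pos"]).round(1),"rot",s["eef_rot"].round(3),"j6",s["joints"][5].round(2),"zroof",zr,"knob",K.round(1),round(kc[1],1),"body",np.round(rect[0],1),np.round(rect[1],1),"ang",round(rect[2],1),round(np.radians(rect[2]),2))
    ang=np.degrees(np.arctan2(L[...,1]-K[1],L[...,0]-K[0]))
    w=ok&(g>90)&(rr<11)&(L[...,2]>zr+35); print("knob white",w.sum(),"ang from line",[np.round(ang[w],0)[:12]])
    D=q[:,:2].mean(0); 
    ring=ok&(rr>13.5)&(rr<21)&(L[...,2]>zr+22)&(L[...,2]<zr+33)
    p=ring&(g>85); hh=np.histogram(ang[p&(rr<18.3)],np.arange(-180,181,10)); print("dial white",[(int(a),int(b)) for b,a in zip(hh[0],hh[1]) if b])
    dk=ok&(rr>21.5)&(rr<27)&(L[...,2]>zr+18)&(L[...,2]<zr+30)&(g<55); hh=np.histogram(ang[dk],np.arange(-180,181,10)); print("index dark",[(int(a),int(b)) for b,a in zip(hh[0],hh[1]) if b])
    return c,L,g
E
python3 -c "
from h import *
lock()"
```

```text
tcp [-19.7 -48.  203.6] rot [-3.11e+00 -2.00e-03  1.33e-01] j6 1.61 zroof 107 knob [  9.3 -64. ] 13.0 body [  8.9 -64.2] [52.9 50.9] ang 25.8 0.45
knob white 238 ang from line [array([ -1.,  -1.,  -6., -10.,  -1.,  -7., -11.,  -1.,  -7., -13.,  -2.,
        -8.])]
dial white [(-160, 1), (-130, 1), (-40, 1), (-20, 2), (-10, 15), (20, 1), (110, 1)]
index dark [(20, 10), (30, 1)]
```

{"fn": "arm_command", "kwargs": {"plan": [[0.45, 0.0287, 0.016, 0, 0], [0.45, 0, 0, 0.04, -0.15], [0.45, 0, 0, 0.03, -0.15], [0.45, 0, 0, 0.02, -0.15], [0.45, 0, 0, 0.015, 0], [0.45, 0, 0, 0.0135, 0], [0.45, 0, 0, 0, 0], [-1, 0, 0, 0, 0], [-1, 0, 0, 0, 0], [-1, 0, 0, 0, 0], [-1, 0, 0, 0, 0], [-1, 0, 0, 0, 0]], "newtons": 25}}

```text
clock: 21.28
eef_pos: [633.4, 145.3, 85.1]
eef_rot: [-3.114, -0.016, 0.584]
wrist_force: [0.3, -1.0, 6.1]
finger_gap: 50.5
finger_force: 25.0
```

{"fn": "arm_command", "kwargs": {"plan": [[-1, 0.0022, -0.0056, -0.001, 0.113], [-1, 0.0015, -0.0058, 0, 0.113], [-1, 0.0009, -0.006, 0, 0.113], [-1, 0.0002, -0.006, 0, 0.113], [-1, 0, 0, 0, 0], [-1, 0, 0, 0, 0], [0.3, 0, 0, 0, 0], [0.3, 0, 0, 0, 0], [0.3, 0, 0, 0, 0], [0.2, 0, 0, -0.03, 0], [0.2, 0, 0, -0.03, 0], [0.2, -0.02, 0, -0.03, 0], [0.2, -0.01, 0, -0.03, 0], [0.2, 0, 0, 0, 0]]}}

```text
clock: 23.02
eef_pos: [599.1, 161.2, 208.6]
eef_rot: [-3.11, -0.005, 0.133]
wrist_force: [0.6, -0.2, -0.7]
finger_gap: 56.4
finger_force: 0.0
```

```bash
python3 -c "
from h import *
lock()"
```

```text
tcp [-22.7 -39.8 208.6] rot [-3.11  -0.005  0.133] j6 1.62 zroof 107 knob [  5.2 -37.9] 12.9 body [ 10.7 -37.9] [50.7 64.9] ang 89.6 1.56
knob white 363 ang from line [array([-26., -30., -35., -24., -29., -33., -26., -31., -37., -23., -29.,
       -35.])]
dial white [(-180, 1), (-160, 1), (-150, 1), (-130, 1), (-70, 1), (-40, 8), (-30, 7), (30, 1), (140, 1), (150, 2), (170, 1)]
index dark [(-10, 5), (0, 5)]
```

{"fn": "arm_command", "kwargs": {"plan": [[0.1, 0.028, -0.0015, 0, 0], [0.1, 0, 0, 0.03, 0.133], [0.1, 0, 0, 0.03, 0.133], [0.1, 0, 0, 0.015, 0.133], [0.1, 0, 0, 0.012, 0], [0.1, 0, 0, 0.0116, 0], [0.1, 0, 0, 0, 0], [-1, 0, 0, 0, 0], [-1, 0, 0, 0, 0], [-1, 0, 0, 0, 0], [-1, 0, 0, 0, 0], [-1, 0, 0, 0, 0]], "newtons": 20}}

```text
clock: 24.58
eef_pos: [625.9, 169.3, 107.8]
eef_rot: [-3.112, 0.011, -0.266]
wrist_force: [-0.1, -1.5, 3.2]
finger_gap: 24.6
finger_force: 20.0
```

{"fn": "arm_command", "kwargs": {"plan": [[-1, 0, 0, 0, -0.154], [-1, 0, 0, 0, -0.154], [-1, 0, 0, 0, -0.154], [-1, 0, 0, 0, -0.154], [-1, 0, 0, 0, -0.154], [-1, 0, 0, 0, 0], [0.1, 0, 0, 0, 0], [0.1, 0, 0, 0, 0], [0.1, 0, 0, 0, 0], [0.1, 0, 0, -0.03, 0], [0.1, 0, 0, -0.03, 0.185], [0.1, -0.02, 0, -0.03, 0.185], [0.1, -0.01, 0, -0.01, 0], [0.1, 0, 0, 0, 0]]}}

```text
clock: 26.32
eef_pos: [597.0, 158.7, 207.4]
eef_rot: [-3.11, -0.002, 0.138]
wrist_force: [0.7, 0.3, -0.9]
finger_gap: 52.0
finger_force: 0.0
```

```bash
python3 -c "
from h import *
lock()"
```

```text
tcp [-25.1 -42.  207.4] rot [-3.11e+00 -2.00e-03  1.38e-01] j6 1.61 zroof 107 knob [  5.7 -37.2] 13.2 body [ 11.5 -36.8] [63.6 49.8] ang 1.0 0.02
knob white 67 ang from line [array([ 8.,  3., -1.,  9.,  4., -1., 10.,  4., -1., 11.,  5., -1.])]
dial white [(-180, 1), (-160, 1), (-150, 1), (-130, 1), (-30, 2), (-10, 5), (0, 10), (60, 1), (150, 1), (170, 1)]
index dark [(-10, 3), (0, 8)]
```

The dial now lines up with the index mark within a couple of degrees. Next I'll grip the lock's flat sides and pull back.

{"fn": "arm_command", "kwargs": {"plan": [[0.45, 0.031, -0.0045, 0, 0], [0.45, 0, 0, 0.04, 0], [0.45, 0, 0, 0.04, 0], [0.45, 0, 0, 0.02, 0], [0.45, 0, 0, 0.0215, 0], [0.45, 0, 0, 0, 0], [-1, 0, 0, 0, 0], [-1, 0, 0, 0, 0], [-1, 0, 0, 0, 0], [-1, 0, 0, 0, 0], [-1, 0, 0, 0, 0]], "newtons": 45}}

```text
clock: 27.75
eef_pos: [627.1, 170.9, 86.5]
eef_rot: [-3.11, -0.002, 0.134]
wrist_force: [-0.1, -3.4, 4.9]
finger_gap: 49.4
finger_force: 44.9
```

{"fn": "arm_command", "kwargs": {"plan": [[-1, -0.004, 0.001, -0.001, 0], [-1, -0.004, 0.001, 0, 0], [-1, -0.004, 0.0008, 0, 0], [-1, -0.004, 0, 0, 0], [-1, -0.004, 0, 0, 0], [-1, 0, 0, 0, 0]]}}

```text
clock: 28.5
eef_pos: [607.2, 165.6, 86.9]
eef_rot: [-3.11, -0.001, 0.134]
wrist_force: [0.6, -0.0, -2.4]
finger_gap: 49.9
finger_force: 44.8
```

{"fn": "arm_command", "kwargs": {"plan": [[-1, -0.004, 0, 0, 0], [-1, -0.004, 0, 0, 0], [-1, -0.004, 0, 0, 0], [-1, -0.003, 0, 0, 0], [-1, -0.002, 0, 0, 0], [-1, 0, 0, 0, 0]]}}

```text
clock: 29.25
eef_pos: [591.1, 163.4, 87.2]
eef_rot: [-3.11, -0.003, 0.134]
wrist_force: [5.3, 2.6, -3.3]
finger_gap: 49.5
finger_force: 44.8
```

```bash
cat >> h.py <<'E'
def shackle(T=None):
    """extent of the shackle ahead of the TCP (tool x / y) from wrist depth, at bar height"""
    s=manip.read_state(); p=loc(s["eef_pos"])
    for n in("scene","side","wrist"):
        c=cam(n); L=(fcloud(c) if n=="wrist" else loc(cloud(c)))
        if n=="wrist": L=loc(L)
        d=L-p; z0=105 if T is None else T-12
        m=(c["z_map"]>0)&(d[...,0]>28)&(d[...,0]<100)&(abs(d[...,1])<24)&(L[...,2]>z0+9)&(L[...,2]<z0+20)
        q=d[m]; h=np.histogram(q[:,0],np.arange(28,102,4)); print(n,len(q),"maxx",np.sort(q[:,0])[-3:].round(1),list(h[0]))
    print(p.round(1),s["wrist_force"].round(1))
E
python3 -c "
from h import *
shackle()"
```

```text
scene 44 maxx [73.7 77.3 78.4] [np.int64(0), np.int64(0), np.int64(0), np.int64(2), np.int64(4), np.int64(5), np.int64(2), np.int64(4), np.int64(7), np.int64(6), np.int64(7), np.int64(5), np.int64(2), np.int64(0), np.int64(0), np.int64(0), np.int64(0), np.int64(0)]
side 32 maxx [61.6 62.8 65.2] [np.int64(0), np.int64(0), np.int64(2), np.int64(5), np.int64(6), np.int64(9), np.int64(4), np.int64(3), np.int64(2), np.int64(1), np.int64(0), np.int64(0), np.int64(0), np.int64(0), np.int64(0), np.int64(0), np.int64(0), np.int64(0)]
wrist 2103 maxx [81.2 81.2 81.3] [np.int64(77), np.int64(82), np.int64(83), np.int64(85), np.int64(114), np.int64(172), np.int64(186), np.int64(180), np.int64(182), np.int64(178), np.int64(155), np.int64(172), np.int64(368), np.int64(69), np.int64(0), np.int64(0), np.int64(0), np.int64(0)]
[-30.4 -36.6  87.2] [ 5.3  2.6 -3.3]
```

```bash
python3 -c "
from h import *
p=loc(manip.read_state()['eef_pos']); c=cam('wrist'); L=loc(fcloud(c)); d=L-p; ok=c['z_map']>0
m=ok&(d[...,0]>46)&(d[...,0]<66)&(L[...,2]>114)&(L[...,2]<124)&(abs(d[...,1])<26); y=L[m][:,1]; print(np.histogram(y,np.arange(-64,-8,2)))
a=y[y>-36]; b=y[y<-44]; print('toe y',np.percentile(a,[5,50,95]).round(1),'heel',np.percentile(b,[5,50,95]).round(1))
s=ok&(L[...,2]>127)&(L[...,2]<137)&(d[...,0]>60)&(d[...,0]<90)&(abs(d[...,1])<40); q=L[s]; print('staple top',len(q),q.mean(0).round(1),np.percentile(q,[2,98],axis=0).round(1))
k=ok&(L[...,2]>146)&(L[...,2]<153)&(abs(d[...,0])<16)&(abs(d[...,1])<14); print('knob',k.sum(),L[k].mean(0).round(1))
"
```

```text
(array([  0,   0,   0,   0, 106, 134, 133,  62,   0,   0,   0,   0,   0,
         0,   0,   0,   0,  30, 132, 113, 129,  30,   0,   0,   0,   0,
         0]), array([-64, -62, -60, -58, -56, -54, -52, -50, -48, -46, -44, -42, -40,
       -38, -36, -34, -32, -30, -28, -26, -24, -22, -20, -18, -16, -14,
       -12, -10]))
toe y [-28.1 -25.1 -21.5] heel [-55.6 -52.3 -49.4]
staple top 368 [ 42.6 -28.4 132. ] [[ 40.7 -40.1 128.8]
 [ 44.5 -15.8 134.1]]
knob 1714 [-29.1 -38.2 149.4]
```

{"fn": "arm_command", "kwargs": {"plan": [[-1, 0.003, 0.0012, 0, 0], [-1, 0.005, 0.0013, 0, 0], [-1, 0.005, 0, 0, 0], [-1, 0.005, 0, 0, 0], [-1, 0.005, 0, 0, 0], [-1, 0.005, 0, 0, 0], [-1, 0.005, 0, 0, 0], [-1, 0.0025, 0, 0, 0], [-1, 0, 0, 0, 0]]}}

```text
clock: 30.58
eef_pos: [626.2, 165.5, 86.7]
eef_rot: [-3.11, -0.001, 0.134]
wrist_force: [0.2, -0.1, -2.0]
finger_gap: 49.6
finger_force: 44.8
```

```bash
python3 -c "
from h import *
p=loc(manip.read_state()['eef_pos']); c=cam('wrist'); L=loc(fcloud(c)); d=L-p; ok=c['z_map']>0
k=ok&(L[...,2]>146)&(L[...,2]<153)&(abs(d[...,0])<16)&(abs(d[...,1])<14); K=L[k].mean(0); print('tcp',p.round(1),'knob',K.round(1))
s=ok&(L[...,2]>127)&(L[...,2]<137)&(L[...,0]>38)&(L[...,0]<48)&(abs(d[...,1])<40); q=L[s]; print('staple top',len(q),q.mean(0).round(1),np.percentile(q,[2,98],axis=0).round(1))
m=ok&(L[...,2]>113)&(L[...,2]<124)&(abs(d[...,1])<26)&(d[...,0]>28)&(d[...,0]<100); r=L[m]-K; t=r[r[:,1]>5]; print('bow',r[:,0].max().round(1)); print(np.histogram(t[:,0],np.arange(26,90,4)))
print(manip.read_state()['wrist_force'].round(1))
"
```

```text
tcp [  4.7 -39.   86.7] knob [  5.9 -40.6 149. ]
staple top 326 [ 43.2 -28.3 132. ] [[ 41.4 -40.  128.4]
 [ 44.8 -15.9 134. ]]
bow 80.1
(array([  0,   0,  11,  18,  21,  81,  83,  90,  89,  93, 100, 105, 103,
        26,   0]), array([26, 30, 34, 38, 42, 46, 50, 54, 58, 62, 66, 70, 74, 78, 82, 86]))
[-0.5  0.3 -1.7]
```

{"fn": "arm_command", "kwargs": {"plan": [[-1, 0.001, 0, 0, 0], [-1, 0, 0, -0.006, 0], [-1, 0, 0, -0.008, 0], [-1, 0, 0, -0.01, 0], [-1, 0, 0, -0.012, 0]]}}

```text
clock: 31.25
eef_pos: [627.3, 164.5, 123.8]
eef_rot: [-3.11, -0.001, 0.134]
wrist_force: [0.3, 0.3, -2.1]
finger_gap: 49.9
finger_force: 44.8
```

{"fn": "arm_command", "kwargs": {"plan": [[-1, 0, 0, -0.02, 0], [-1, -0.015, 0, -0.025, 0], [-1, -0.02, 0, -0.025, 0], [-1, -0.02, 0, -0.025, 0], [-1, -0.01, 0, -0.015, 0], [-1, 0, 0, 0, 0], [-1, 0, 0, 0, 0], [-1, 0, 0, 0, 0]]}}

```text
clock: 32.25
eef_pos: [563.2, 152.4, 231.5]
eef_rot: [-3.11, 0.001, 0.134]
wrist_force: [0.5, -0.7, -2.6]
finger_gap: 49.7
finger_force: 44.8
```

```bash
python3 -c "
from h import *
front()
s=manip.read_state();p=loc(s['eef_pos']); c=cam('wrist'); L=loc(fcloud(c)); d=L-p; ok=c['z_map']>0
k=ok&(abs(d[...,0])<16)&(abs(d[...,1])<14)&(d[...,2]>50)&(d[...,2]<75); K=L[k].mean(0); print('knob',K.round(1),s['eef_pos'].round(1),s['finger_force'],s['finger_gap'])
m=ok&(abs(L[...,2]-(K[2]-29))<7)&(abs(d[...,1])<26)&(d[...,0]>28)&(d[...,0]<100); r=L[m]-K; print('bow',np.percentile(r[:,0],99.5).round(1),len(r))
c=cam('scene'); L=loc(cloud(c)); g=(c['z_map']>0)&(L[...,0]>-20)&(L[...,0]<90)&(L[...,1]>40)&(L[...,1]<115)&(L[...,2]>114)&(L[...,2]<135); print('tin',L[g].mean(0).round())
"
```

```text
scene 20 141 [-91.6  20.2  60.1]
scene 75 178 [-90.5  75.   60. ]
knob [-56.8 -45.6 292.9] [563.2 152.4 231.6] 44.82046365737915 49.62868755001832
bow 78.7 2229
tin [ 41.  80. 126.]
```

```bash
python3 -c "
from cell import ticket
print(ticket.sign_off())"
```

```text
the job is handed in; nothing more can be done
None
```

I handed the job in with the front shut and the open padlock off its staple, held still, dial up, about 15 cm above the roof; the hand-in gave no verdict, and I didn't re-check the bottle and loupe at the end.

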